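# Switch the dispensing valve to the round flask

## Task

Set up the dispensing valve to fill the round flask: with a fingertip, push the black pointer on top of the valve round until it points at the round flask, then push the grey inlet lever a quarter turn to fully open. Keep the inlet shut until the pointer is at the flask. Do not lift, knock or shift the glassware or anything else on the bench.

Things in the scene. Friction and masses are not known exactly. Their poses are not given: they have to be found in the camera images.
- valve: Fixed valve tower; origin on its vertical axis at bench level, z up. Foot 150 mm across; head 72 mm across, its top 179 mm high. Four 10 mm spouts (axis 158 mm high) run out at 130, 75, 20 and -35 degrees from x towards y and turn down 160 mm out, ending 137 mm high, each over a glass vessel. The inlet pipe (18 mm, axis 85 mm high) runs along -y.
- valve_axis (a point): Point on the vertical turning axis of the pointer, 195 mm above the bench. The pointer turns either way without stops or springs and stays where it is left (about 2 N pushes it 65 mm out). It starts on the side of the tower without spouts, away from all four vessels.
- pointer_tip (a point): Tip of the black pointer, 87 mm from its turning axis; x of this point is the way it points, z is up. The pointer is a level bar 14 mm wide, 24 mm high (184 to 208 mm above the bench), with a 25 mm tail behind the axis and a round boss 40 mm across at the axis.
- flask: The round glass flask, a loose flat-bottomed boiling flask: the largest vessel, round body 85 mm across, slim neck 29 mm, 128 mm high, about 0.1 kg. It stands under one of the four spouts, its centre within about 5 mm of the spout's end. Origin: centre of its underside. This is the vessel to point at.
- lever_axis (a point): Point on the vertical turning axis of the inlet lever, 143 mm above the bench, 190 mm from the tower along the inlet pipe (-y of the valve).
- lever_end (a point): End of the grey inlet lever, 90 mm from its turning axis. The lever is a level bar 14 mm wide, 22 mm high (132 to 154 mm above the bench). Shut, it stands across the inlet pipe, pointing along -x of the valve; open, it lies along the pipe, pointing away from the tower (-y of the valve).
- inlet (a joint): Angle of the inlet lever: 0 shut (across the pipe), 1.57 fully open against its stop (in line with the pipe), growing anticlockwise seen from above; no spring, about 2 N pushes it 60 mm out. Starts within 0 to 0.2.
- conical: Conical glass flask, loose, 62 mm across at the foot, 103 mm high, under another spout. Origin: centre of its underside. Leave alone.
- bottle: Straight-sided glass bottle with a shoulder and open neck, loose, 56 mm across, 100 mm high, under another spout. Origin: centre of its underside. Leave alone.
- beaker: Small glass beaker, loose, 48 mm across, 70 mm high, under another spout. Origin: centre of its underside. Leave alone.
- tube_rack: Green tube rack, 90 x 200 mm, 68 mm high, to the left. Origin: centre of its underside. Leave alone.
- tip_box: Blue tip box with a clear lid, 85 x 125 mm, 85 mm high, to the left. Origin: centre of its underside. Leave alone.
- pipette: Grey pipette lying on the bench, 235 mm long, 26 mm thick, to the left. Origin: at its body, bench level. Leave alone.
- wash_a: White wash bottle, 68 mm across, 215 mm high with its bent spout, to the right. Origin: centre of its underside. Leave alone.
- wash_b: White wash bottle with an orange cap, 68 mm across, 215 mm high with its bent spout, to the right. Origin: centre of its underside. Leave alone.
There are look-alikes about, which are no part of the job. Leave any pink look-alike of the flask alone.

How it is judged:
By the outcome, as a careful person would: the job done as asked, in the order asked, and still so for the second after the job is handed in, with the robot touching nothing.
It also fails if it takes over 54 s, if anything falls off the work surface, if the arm or the gripper's body presses on something with over 40 N, if the wrist force passes 120 N, or if a joint passes its speed limit or range.

## Robot

A 6-joint arm with a two-finger parallel gripper is mounted at the origin on the work surface. World frame = base frame: x ahead of the robot, y to its left, z up, the work surface at z = 0. Lengths are in m, angles in rad, forces in N, time in s.
With the tool pointing down it reaches from about 0.375 to 0.9 m from the base axis. Payload 3.1 kg.
Tool frame: the origin (TCP) lies midway between the tips of the shut fingers; the grasp point (between the pads) lies 19 mm behind it; x points along the fingers, z is the direction in which the jaws open and shut, and the axes are right-handed (so a half turn about x gives the same grasp; the last joint's range is limited). The gripper opens to 85 mm and grips with 20 to 120 N. Pads are 22 mm wide; open, the fingers measure 114 mm over their backs; the gripper's body (76 mm by 85 mm) begins 54 mm behind the grasp point. The pads swing forward as they close: fully open they stand 13 mm farther back than shut.
Start: joints at [-1.317, 0.527, 1.433, -0, 1.181, -0.178], TCP at [0.262, -0.568, 0.231] pointing down, gripper open.
Joint ranges: [-3.08, 3.08], [-0.75, 2.2], [0.22, 2.44], [-1.43, 4.57], [0, 2.65], [-2.85, 2.85]. Speed limits (rad/s): [2.79, 2.79, 3.14, 3.14, 3.14, 3.14].

## Interface

Orientations are given as a unit quaternion [x, y, z, w].
In Python, from station import status, snapshot, camera_params, ticket gives the robot as it stands.
- The arm moves only by the tool arm_command, never from a script. Its argument "series" is a list that holds one entry, the list of rows, each a list of 4 numbers: the shift along the tool's x, y, z in mm, then the turn about the tool's x in rad. A call has 1 to 10 rows; each row shifts and turns the commanded pose from where the row before left it, along the tool's axes as they then stand; what a row does not reach is not made up. A row lasts 1/10 s, in which the tool goes at most 50 mm and 8.59 degrees, less where a joint would pass 70% of its speed; a pose out of reach is approached as far as the arm can. A call is refused whole if a number of a shift passes 50 or a number of a turn 0.15, either way. A call with a gripper value outside its range is refused whole. "jaw" is the opening in per cent of the stroke, from 0 (shut) to 100 (fully open), set as the call begins (left out, the last holds). The fingers move at their own pace and stop on an object; "force" is the grip in N (left out, the last holds). Time passes only in rows, so rows that do not move let the fingers close. It gives the time, the measured TCP pose, the force and the opening at its end, in the units of the state.
- status.sense(): the state, without advancing time (a new reading comes with each control period).
- snapshot(name): name is "scene" or "top" or "wrist"; returns the picture (480x640x3 uint8, red, green, blue); there is no depth.
- camera_params(name): a dict with "fovy" (degrees; the focal length in pixels is half the picture's height over the tangent of half this angle, whatever the lens; pixels are square), "cx", "cy" (the principal point, pixels), "k1" (the pictures are not rectified: a ray, as slopes to the right and down, at radius r is drawn at 1 + k1 r^2 times it, then the intrinsics apply), "extrinsics" (4x4, takes a point from camera to world coordinates); the wrist camera has in their place "mount" (4x4, takes a point from camera to tool coordinates, whose origin is the TCP and whose axes are the tool frame's). Camera axes: x right, y down, z forward; pixel columns grow to the right and rows downward; lengths in m; the calibration is good to about 2 mm. A picture is of the moment at which its call begins: read the wrist's pose just before it. camera_params takes no time and is no camera call.
- ticket.sign_off(): hands the job in, once; it reports no verdict.
The state is a dict: "t": time; "q": joint angles; "qd": joint speeds; "tau": joint torques, N m; "tcp_pos": TCP position; "tool_rot": TCP orientation; "force": force on the tool from outside, world axes, zero at the start; "ft_torque": the same for the moment, N m; "finger_gap": opening from 0.0 (shut) to 1.0 (fully open).
Only numpy, scipy, OpenCV 4.12 (cv2) and the standard library are available. Lean on these libraries where they do the work, as an engineer would, in place of code of your own. Each camera call takes 0.05 s, during which the arm holds its last target. There are 200 camera calls.

## Working session

There is one attempt and no reset: what is moved stays moved. The work goes in short steps, Python scripts to look and compute and a tool call to move; the robot and the scene stay as the last step left them, time stands still between calls to the robot, and variables do not carry over. Pictures are saved under pics/ and viewed, about 8 in all and at most 12, crops included, and the job is handed in when it is done.

Besides the shell and the picture viewer there is one more tool, called after "Request:" in YAML: its name, and indented under it one key for each argument. arm_command: Moves the arm, as the interface text tells. Its arguments: {"type":"object","properties":{"series":{"type":"array"},"jaw":{"type":"number"},"force":{"type":"number"}},"required":["series"]}

```bash
mkdir -p pics
cat > h.py <<'E'
import numpy as np, cv2
from station import status, snapshot, camera_params, ticket
def K(p): 
    f=240/np.tan(np.radians(p['fovy'])/2); return f
def ext(name,p):
    if 'extrinsics' in p: return np.array(p['extrinsics'])
    from scipy.spatial.transform import Rotation as R
    s=status.sense(); T=np.eye(4); T[:3,:3]=R.from_quat(s['tool_rot']).as_matrix(); T[:3,3]=s['tcp_pos']
    return T@np.array(p['mount'])
def ray(p,T,u,v):
    f=K(p); d=np.array([(u-p['cx'])/f,(v-p['cy'])/f]); s=d.copy()
    for _ in range(20): s=d/(1+p['k1']*(s@s))
    w=T[:3,:3]@np.array([s[0],s[1],1]); return T[:3,3],w
def onz(p,T,u,v,z):
    o,w=ray(p,T,u,v); return o+w*(z-o[2])/w[2]
def proj(p,T,X):
    c=np.linalg.inv(T)@np.append(X,1); s=c[:2]/c[2]; s=s*(1+p['k1']*(s@s)); f=K(p)
    return s[0]*f+p['cx'],s[1]*f+p['cy']
E
python3 - <<'E'
from h import *
for n in ('top','scene'):
    im=snapshot(n); cv2.imwrite(f'pics/{n}0.png',im[:,:,::-1]); p=camera_params(n); print(n,p)
print(camera_params('wrist')); print(status.sense())
E
```

```text
top {'fovy': 55.622073005520875, 'cx': 325.0008494220712, 'cy': 240.5916614051093, 'k1': -0.03941685798121166, 'extrinsics': array([[-0.01232693, -0.98587009,  0.16705753,  0.35772905],
       [-0.99990009,  0.01099755, -0.00888042, -0.02022594],
       [ 0.00691772, -0.1671503 , -0.98590716,  1.31820974],
       [ 0.        ,  0.        ,  0.        ,  1.        ]])}
scene {'fovy': 54.21516662271545, 'cx': 323.9363680377372, 'cy': 238.02905892117178, 'k1': -0.002001986096800036, 'extrinsics': array([[-0.80423015,  0.41898762, -0.42150118,  1.12143079],
       [ 0.59397515,  0.59073257, -0.54610306,  0.71023627],
       [ 0.02018405, -0.68955377, -0.72395318,  1.12363533],
       [ 0.        ,  0.        ,  0.        ,  1.        ]])}
{'fovy': 59.7399095508799, 'cx': 316.08948499481795, 'cy': 230.3262731392196, 'k1': 0.006874226107765922, 'mount': array([[-1.10778984e-03, -2.63577225e-01,  9.64637662e-01,
        -1.41420034e-01],
       [-5.91135073e-04, -9.64637913e-01, -2.63577972e-01,
         6.62863170e-02],
       [ 9.99999212e-01, -8.62220154e-04,  9.12806336e-04,
         1.11488329e-04],
       [ 0.00000000e+00,  0.00000000e+00,  0.00000000e+00,
         1.00000000e+00]])}
{'t': 0.1, 'q': array([-1.31749470e+00,  5.28366033e-01,  1.43377948e+00, -4.87178185e-06,
        1.18140216e+00, -1.78508299e-01]), 'qd': array([-6.85917275e-05, -1.63833586e-03, -3.77725518e-03,  9.90027671e-04,
        5.99510656e-04, -1.17257422e-03]), 'tau': array([-5.09862602e-04, -4.43304598e+01, -1.78586465e+01, -3.12680950e-04,
        3.87610809e-03,  8.32542781e-06]), 'tcp_pos': array([ 0.26142835, -0.56698596,  0.23043419]), 'tool_rot': array([ 0.38174397,  0.59601504, -0.38080602,  0.59499949]), 'force': array([-0.45895514,  0.54429193,  0.53832089]), 'ft_torque': array([-0.00682037,  0.03032862, -0.01879229]), 'finger_gap': 1.0015967413904365}
```

View pics/top0.png

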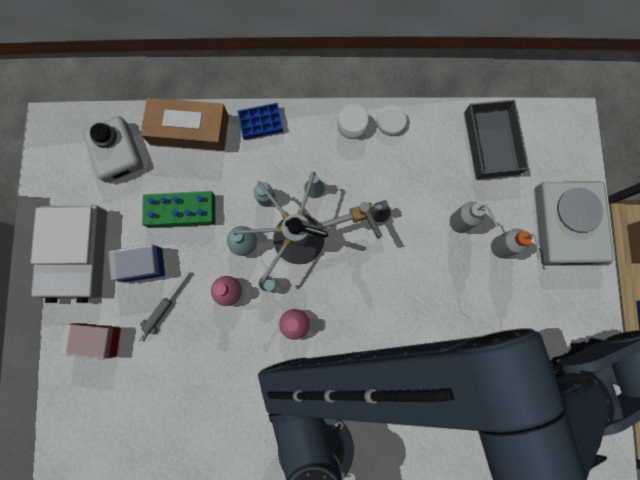

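View pics/scene0.png

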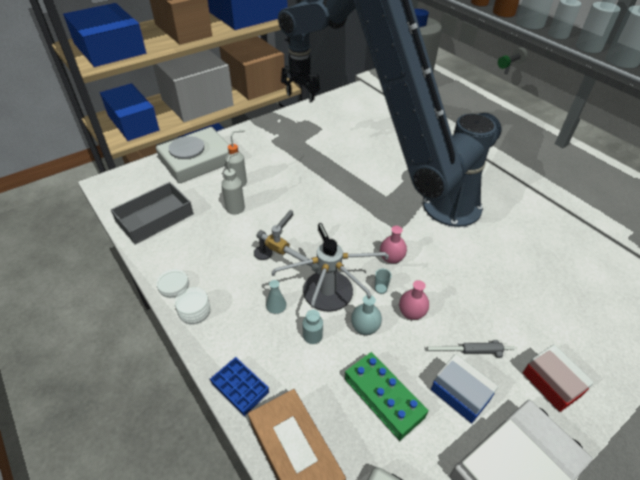

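The top view shows the tower head near (295,228), the flask on the left spout at (242,240), the lever at about (375,215), the pointer aimed right at (325,233), and pink look-alikes at (227,290) and (294,323). Next I'll enlarge it for measuring.

Run:
```python
from h import *
im=cv2.imread('pics/top0.png'); c=im[160:310,210:410]; cv2.imwrite('pics/topc.png',cv2.resize(c,None,fx=4,fy=4,interpolation=cv2.INTER_CUBIC))
p=camera_params('top');T=ext('top',p)
print(proj(p,T,[0,0,0]),proj(p,T,[.26,-.567,.23]))
```

```text
(np.float64(315.9271983980588), np.float64(449.202609967954)) (np.float64(553.6831313171203), np.float64(355.79246407687225))
```

View pics/topc.png

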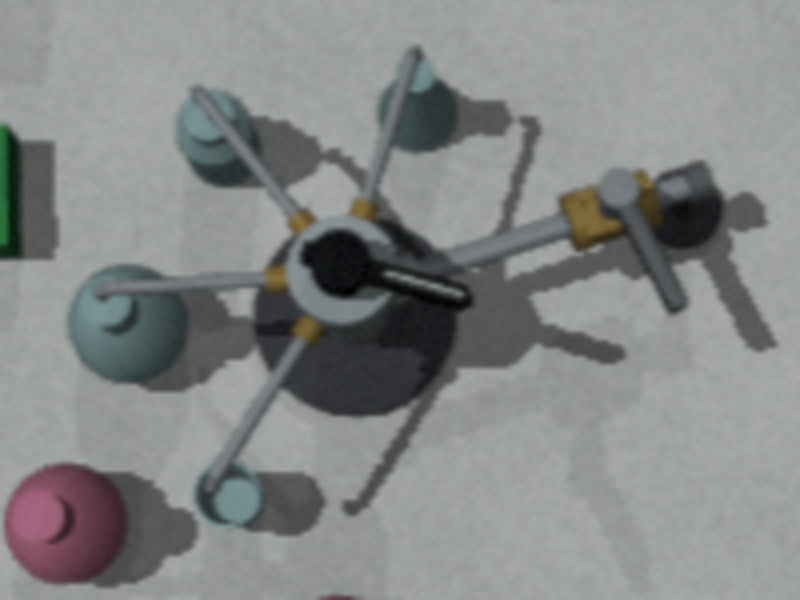

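Run:
```python
from h import *
p=camera_params('top');T=ext('top',p)
def g(x,y,z): return onz(p,T,x/4+210,y/4+160,z)
D=np.degrees
boss=g(340,263,.208);tip=g(468,299,.208);la=g(620,188,.160);le=g(680,304,.154)
print('boss',boss,'tip',tip,'lev',la,le)
a=lambda b,c:(D(np.arctan2(*(c-b)[[1,0]])),np.linalg.norm((c-b)[:2]))
print('pointer',a(boss,tip)); print('inlet',a(boss,la)); print('lever',a(la,le))
for n,x,y,th in(('con',413,54,-35),('bot',200,92,20),('fl',101,292,75),('bk',212,482,130)):
    e=g(x,y,.158); print(n,e,a(boss,e),a(boss,e)[0]-th)
f=g(118,313,.128);print('flask neck',f,a(boss,f))
```

```text
boss [0.58413345 0.04395474 0.208     ] tip [ 0.56048943 -0.03536579  0.208     ] lev [ 0.64199583 -0.13646012  0.16      ] [ 0.56552603 -0.17404788  0.154     ]
pointer (np.float64(-106.59837511993216), np.float64(0.08276948129898132))
inlet (np.float64(-72.21799499155978), np.float64(0.1894665580594943))
lever (np.float64(-153.8241608407199), np.float64(0.08520839319281126))
con [ 0.73530295 -0.00170987  0.158     ] (np.float64(-16.808284224516697), np.float64(0.15791602723936193)) 18.191715775483303
bot [0.71069172 0.13929699 0.158     ] (np.float64(36.992420319301054), np.float64(0.15845232807397144)) 16.992420319301054
fl [0.57689232 0.20189997 0.158     ] (np.float64(92.62493774312843), np.float64(0.1581111295103316)) 17.624937743128427
bk [0.45292469 0.12861312 0.158     ] (np.float64(147.16912502752916), np.float64(0.15614986396328048)) 17.169125027529162
flask neck [0.56824503 0.19604304 0.128     ] (np.float64(95.96396731180307), np.float64(0.15291596745840377))
```

```bash
cat >> h.py <<'E'
from scipy.spatial.transform import Rotation as R
def state():
    s=status.sense(); return s,R.from_quat(s['tool_rot']).as_matrix()
E
python3 - <<'E'
from h import *
s,M=state(); print(M.round(3)); y=M[:,1]; print('yaw of tool y',np.degrees(np.arctan2(y[1],y[0])))
E
```

```text
[[-0.     0.908  0.419]
 [ 0.002  0.419 -0.908]
 [-1.     0.    -0.002]]
yaw of tool y 24.74097387715618
```

Request:
arm_command:
  series:
    - [[-10,0,0,0.144],[-10,0,0,0.144],[-5,0,0,0.144],[0,24,-38,0],[0,24,-38,0],[0,24,-38,0],[0,24,-38,0],[0,24,-38,0],[0,24,-38,0],[0,24,-38,0]]
  jaw: 0
  force: 40

```text
t: 1.1
tcp_pos: [0.4301, -0.2998, 0.256]
tool_rot: [0.5, 0.5, -0.5, 0.5]
force: [0.4, -0.4, 0.5]
finger_gap: 0.001
```

Request:
arm_command:
  series:
    - [[0,24,-38,0],[0,24,-38,0],[0,24,-38,0],[0,24,-38,0],[0,24,-38,0],[0,24,-38,0],[0,24,-38,0],[0,0,0,0],[0,0,0,0]]

```text
t: 2.0
tcp_pos: [0.5975, -0.0346, 0.2556]
tool_rot: [0.499, 0.501, -0.5, 0.5]
force: [-0.2, 0.3, 0.4]
finger_gap: 0.004
```

Run:
```python
from h import *
s,M=state(); print(s['tcp_pos'],s['q'],s['finger_gap'],s['force']);print(M.round(3))
cv2.imwrite('pics/w1.png',snapshot('wrist')[:,:,::-1])
```

```text
[ 0.59745035 -0.03460688  0.25560716] [-2.44134495e-01  4.65700853e-01  1.47278856e+00 -6.02915044e-04
  1.20460431e+00  1.32444347e+00] 0.003623824121334348 [-0.16180013  0.34362403  0.35460774]
[[-0.002  1.     0.002]
 [-0.     0.002 -1.   ]
 [-1.    -0.002  0.   ]]
```

View pics/w1.png

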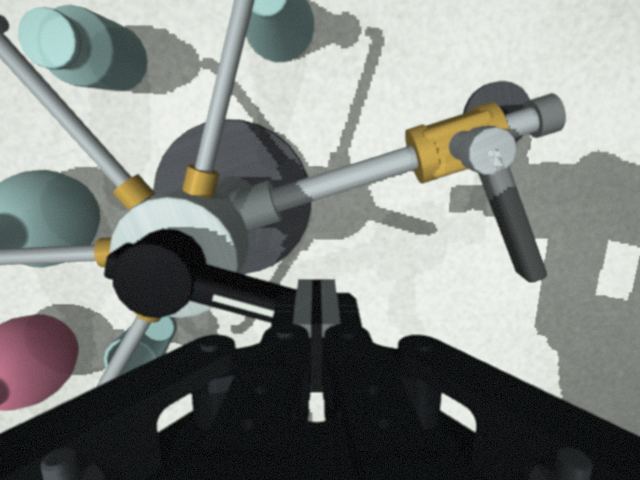

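The wrist view shows the boss top near (155,280), the pointer running right and down to the fingers at (315,290), and the lever from (490,150) to (533,275). I'll cross-check the measurements with this view.

Run:
```python
from h import *
p=camera_params('wrist');T=ext('wrist',p)
for X in ([.584,.044,.208],[.642,-.1365,.160],[.5655,-.174,.154],[.5605,-.0354,.208],[.577,.202,.158]): print(X,proj(p,T,np.array(X)))
for u,v,z in((152,279,.208),(490,152,.16),(535,275,.154)): print(onz(p,T,u,v,z))
```

```text
[0.584, 0.044, 0.208] (np.float64(151.3751174706353), np.float64(285.4391216620122))
[0.642, -0.1365, 0.16] (np.float64(495.3864578205436), np.float64(155.49873606093655))
[0.5655, -0.174, 0.154] (np.float64(537.7772217320171), np.float64(278.9687925700615))
[0.5605, -0.0354, 0.208] (np.float64(314.84135369981584), np.float64(328.8972255442616))
[0.577, 0.202, 0.158] (np.float64(-79.33176635234184), np.float64(264.08241260855937))
[0.58735012 0.04335168 0.208     ]
[ 0.64393523 -0.13327364  0.16      ]
[ 0.56813665 -0.17191427  0.154     ]
```

Request:
arm_command:
  series:
    - [[0,3,-9,0],[0,0,-9,0],[20,0,0,0],[20,0,0,0],[16,0,0,0],[10,0,0,0],[0,0,0,0],[0,0,0,0]]

```text
t: 2.85
tcp_pos: [0.601, -0.0179, 0.1908]
tool_rot: [0.5, 0.5, -0.5, 0.5]
force: [0.3, -1.1, 0.5]
finger_gap: -0.0
```

Run:
```python
import numpy as np
# finger path: axis A, radius along pointer 60, offset d (box support 11 x,14 y)
A=np.array([585,44.]);cur=None
for ph in np.arange(-106.6,-269,-9.0).tolist()+[-262,-267.5]:
    t=np.radians(ph);u=np.array([np.cos(t),np.sin(t)]);n=np.array([-u[1],u[0]])
    d=7+11*abs(n[0])+13*abs(n[1]); P=A+60*u+d*n
    print(round(ph,1),P.round(0), None if cur is None else (P-cur).round(0)); cur=P
```

```text
-106.6 [588. -20.] None
-115.6 [579. -20.] [-9. -0.]
-124.6 [570. -19.] [-9.  1.]
-133.6 [561. -16.] [-9.  3.]
-142.6 [552. -12.] [-9.  4.]
-151.6 [543.  -5.] [-8.  6.]
-160.6 [536.   2.] [-7.  8.]
-169.6 [530.  12.] [-6.  9.]
-178.6 [526.  22.] [-4. 11.]
-187.6 [523.  31.] [-3.  9.]
-196.6 [521.  39.] [-2.  9.]
-205.6 [521.  49.] [-0.  9.]
-214.6 [522.  58.] [ 1. 10.]
-223.6 [525.  68.] [ 3. 10.]
-232.6 [530.  77.] [5. 9.]
-241.6 [536.  86.] [7. 9.]
-250.6 [545.  93.] [8. 7.]
-259.6 [554.  99.] [10.  6.]
-268.6 [565. 104.] [11.  4.]
-262 [557. 101.] [-8. -3.]
-267.5 [564. 103.] [7. 2.]
```

Request:
arm_command:
  series:
    - [[0,-13,0,0],[0,-9,0,0],[0,-9,-1,0],[0,-9,-2,0],[0,-9,-4,0],[0,-9,-6,0],[0,-7,-8,0],[0,-6,-9,0],[0,-4,-11,0],[0,0,0,0]]

```text
t: 3.85
tcp_pos: [0.5237, 0.0253, 0.1899]
tool_rot: [0.499, 0.502, -0.5, 0.499]
force: [0.5, -0.4, 1.3]
finger_gap: -0.0
```

Run:
```python
from h import *
a=snapshot('wrist')[:,:,::-1]; b=snapshot('top')[150:330,190:430,::-1]
b=cv2.resize(b,(640,480),interpolation=cv2.INTER_CUBIC)
cv2.imwrite('pics/c2.png',cv2.resize(np.hstack([a,b]),(800,300)))
```

```text
(no output)
```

View pics/c2.png

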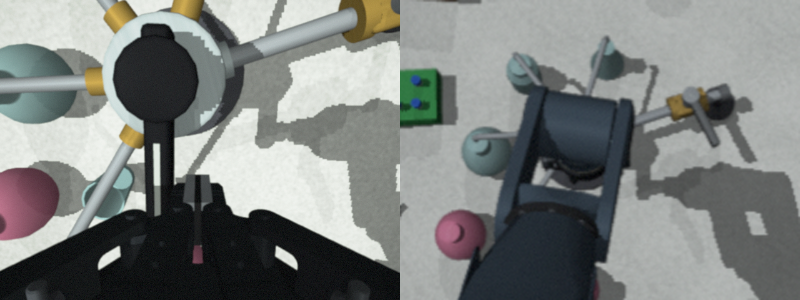

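The left half (wrist view) shows the pointer pointing straight back at the robot at about 180°, with the finger against its side as planned. The top view is blocked by the arm. I'll keep pushing and stop short of the flask.

Request:
arm_command:
  series:
    - [[0,-2,-7,0],[0,-1,-8,0],[0,0,-9,0],[0,1,-9,0],[0,3,-10,0],[0,5,-9,0],[0,7,-9,0],[0,8,-7,0],[0,7,-4,0],[0,0,0,0]]

```text
t: 4.95
tcp_pos: [0.5549, 0.0965, 0.1901]
tool_rot: [0.501, 0.5, -0.499, 0.5]
force: [0.4, 0.3, -0.3]
finger_gap: 0.004
```

Run:
```python
from h import *
s,M=state();print(s['tcp_pos'])
p=camera_params('wrist');T=ext('wrist',p)
a=snapshot('wrist')[:,:,::-1].copy();cv2.imwrite('pics/w3.png',a)
for X in ([.585,.044,.208],[.577,.202,.158]): print(proj(p,T,np.array(X)))
```

```text
[0.5548903  0.09646647 0.19013042]
(np.float64(485.364449351708), np.float64(238.20725832842768))
(np.float64(68.52091700712052), np.float64(223.526010512066))
```

View pics/w3.png

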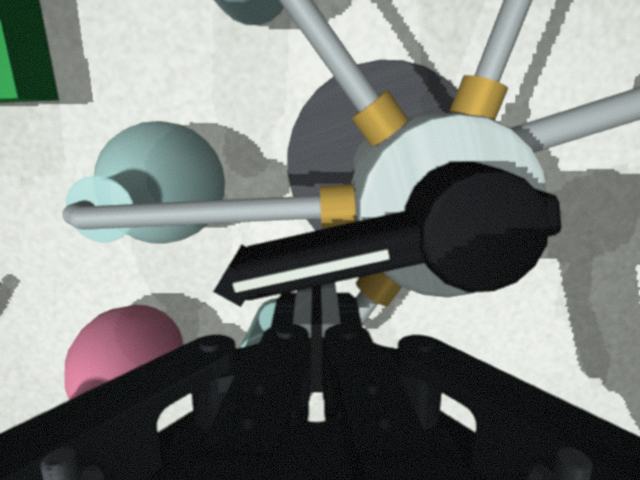

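The pointer is just short of the flask spout. Its top stripe runs (388,255)→(234,288), and the flask spout runs (335,206)→(72,215).

Run:
```python
from h import *
p=camera_params('wrist');T=ext('wrist',p)
def ang(a,b,z):
    A=onz(p,T,*a,z);B=onz(p,T,*b,z);d=B-A;return A.round(4),B.round(4),np.degrees(np.arctan2(d[1],d[0]))
print(ang((388,255),(234,288),.2085)); print('boss-tip',ang((485,231),(216,292),.208))
print('spout',ang((335,206),(72,215),.158)); 
# lower rim/neck of flask
print('neck centre', onz(p,T,98,209,.128)); print('tip',onz(p,T,216,292,.208))
```

```text
(array([0.5794, 0.0735, 0.2085]), array([0.5684, 0.1219, 0.2085]), np.float64(102.80536647733601))
boss-tip (array([0.587, 0.044, 0.208]), array([0.5669, 0.1278, 0.208 ]), np.float64(103.52391209733449))
spout (array([0.5844, 0.0878, 0.158 ]), array([0.5805, 0.1997, 0.158 ]), np.float64(91.97491540438797))
neck centre [0.57658167 0.20430191 0.128     ]
tip [0.56685566 0.12778658 0.208     ]
```

Request:
arm_command:
  series:
    - [[0,3,-1,0],[0,3,-1,0],[0,3,-1,0],[0,0,0,0],[0,0,0,0]]

```text
t: 5.5
tcp_pos: [0.563, 0.0984, 0.1903]
tool_rot: [0.5, 0.5, -0.5, 0.5]
force: [-1.2, 1.3, -1.2]
finger_gap: -0.002
```

Run:
```python
from h import *
s,M=state();print(s['tcp_pos'],s['force'])
p=camera_params('wrist');T=ext('wrist',p)
a=snapshot('wrist')
g=a.min(axis=2)
# bright stripe surrounded by black: contours
m=(g>150).astype('uint8')
for c in cv2.findContours(m,cv2.RETR_LIST,cv2.CHAIN_APPROX_NONE)[0]:
    r=cv2.minAreaRect(c); w=sorted(r[1])
    if w[1]>100 and w[0]<20:
        vx,vy,x,y=cv2.fitLine(c,cv2.DIST_L2,0,.01,.01).ravel()
        A=onz(p,T,x,y,.2085);B=onz(p,T,x-60*np.sign(vx)*vx,y-60*np.sign(vx)*vy,.2085);d=B-A
        u=d[:2]/np.linalg.norm(d[:2]);o=np.array([.586,.044])-A[:2]
        print(r,'ang',np.degrees(np.arctan2(d[1],d[0])),'perp miss of axis mm',1e3*(u[0]*o[1]-u[1]*o[0]))
cv2.imwrite('pics/w4.png',a[:,:,::-1])
```

```text
[0.56296527 0.09841349 0.19029838] [-1.16177736  1.28192832 -1.19153141]
((312.69281005859375, 273.6031494140625), (9.443739891052246, 157.8963165283203), 84.76252746582031) ang 95.54492654253237 perp miss of axis mm 0.9527367609044749
((587.3220825195312, 134.4306182861328), (19.984424591064453, 113.22518920898438), 72.6459732055664) ang 107.41704853102216 perp miss of axis mm 29.421932004531403
((530.4655151367188, 54.91675567626953), (18.384748458862305, 124.8378677368164), 22.47943687438965) ang 162.81107308724737 perp miss of axis mm 13.036517272951635
((510.0032043457031, 48.87868118286133), (17.548242568969727, 110.98783874511719), 22.543060302734375) ang 161.91633843539037 perp miss of axis mm 20.006947530426103
((326.03375244140625, 61.04730224609375), (159.8404998779297, 17.20464324951172), 54.46232223510742) ang 38.20822992180286 perp miss of axis mm -4.4771504079270805
```

Request:
arm_command:
  series:
    - [[0,1.5,0,0],[0,1.2,0,0],[0,0,0,0],[0,0,0,0],[0,-6,2,0],[0,-10,0,0],[0,-10,0,0],[-30,0,0,0],[-30,0,0,0],[0,0,0,0]]

```text
t: 6.55
tcp_pos: [0.5416, 0.0962, 0.2545]
tool_rot: [0.502, 0.497, -0.498, 0.502]
force: [0.5, 0.4, 0.5]
finger_gap: -0.0
```

Run:
```python
from h import *
s,M=state();print(s['tcp_pos'],s['force'])
p=camera_params('wrist');T=ext('wrist',p)
a=snapshot('wrist')
m=(a.min(axis=2)>150).astype('uint8')
for c in cv2.findContours(m,cv2.RETR_LIST,cv2.CHAIN_APPROX_NONE)[0]:
    r=cv2.minAreaRect(c); w=sorted(r[1])
    if w[1]>60 and w[0]<14:
        vx,vy,x,y=cv2.fitLine(c,cv2.DIST_L2,0,.01,.01).ravel()
        A=onz(p,T,x,y,.2085);B=onz(p,T,x-60*np.sign(vx)*vx,y-60*np.sign(vx)*vy,.2085);d=B-A
        print(r,'ang',np.degrees(np.arctan2(d[1],d[0])))
cv2.imwrite('pics/w5.png',a[:,:,::-1])
```

```text
[0.5416117  0.09621295 0.25450999] [0.47994663 0.38786457 0.53182022]
((308.01446533203125, 173.7520294189453), (7.195023536682129, 110.4499282836914), 86.71076202392578) ang 93.31808690775695
((451.9867858886719, 30.94513702392578), (12.017617225646973, 69.82110595703125), 20.13630485534668) ang 162.0346936663294
((322.94158935546875, 40.27052688598633), (106.1171646118164, 12.37636947631836), 54.688785552978516) ang 38.315864988110825
```

View pics/w5.png

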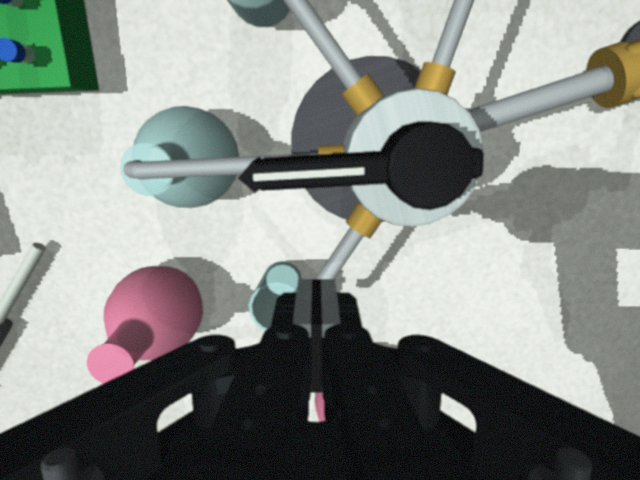

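The pointer reads 93.3°, which lies between the spout at about 92.2° and the flask neck at about 93.4°. The picture agrees: the pointer is in line with the flask spout. Next is the lever.

Request:
arm_command:
  series:
    - [[0,7,45,0],[0,7,45,0],[0,7,45,0],[0,7,45,0],[0,6,45,0],[0,0,0,0],[40,0,0,0],[40,0,0,0],[25,0,0,0],[11,0,0,0]]

```text
t: 7.6
tcp_pos: [0.5703, -0.1269, 0.1307]
tool_rot: [0.499, 0.503, -0.501, 0.497]
force: [-0.3, 0.3, 0.4]
finger_gap: -0.002
```

Run:
```python
import numpy as np
A=np.array([643,-135.]);cur=None
for ph in list(range(-154,-73,9))+[-72.5]:
    t=np.radians(ph);u=np.array([np.cos(t),np.sin(t)]);n=np.array([u[1],-u[0]])
    d=7+11*abs(n[0])+13*abs(n[1]); P=A+58*u+d*n
    print(ph,P.round(0), None if cur is None else (P-cur).round(0)); cur=P
```

```text
-154 [ 581. -139.] None
-145 [ 582. -149.] [ 1. -9.]
-136 [ 585. -158.] [ 3. -9.]
-127 [ 589. -167.] [ 5. -9.]
-118 [ 596. -175.] [ 6. -8.]
-109 [ 604. -183.] [ 8. -7.]
-100 [ 613. -189.] [ 9. -6.]
-91 [ 624. -193.] [11. -4.]
-82 [ 632. -195.] [ 8. -3.]
-72.5 [ 640. -197.] [ 8. -2.]
```

Request:
arm_command:
  series:
    - [[-5,7,6,0],[0,3,7,0],[0,1,9,0],[0,3,9,0],[0,5,9,0],[0,6,8,0],[0,8,7,0],[0,9,6,0],[0,0,0,0],[0,0,0,0]]

```text
t: 8.6
tcp_pos: [0.6164, -0.1907, 0.1394]
tool_rot: [0.5, 0.499, -0.5, 0.501]
force: [0.9, 0.3, 0.0]
finger_gap: 0.001
```

Request:
arm_command:
  series:
    - [[0,8,3,0],[0,7,2,0],[0,4,1,0],[0,2,0,0],[0,0,0,0],[0,0,0,0]]

```text
t: 9.2
tcp_pos: [0.6368, -0.1959, 0.1394]
tool_rot: [0.5, 0.499, -0.5, 0.5]
force: [-0.5, 1.2, -1.2]
finger_gap: -0.001
```

Run:
```python
from h import *
s,M=state();print(s['tcp_pos'],s['force'])
cv2.imwrite('pics/w6.png',snapshot('wrist')[:,:,::-1])
p=camera_params('wrist');T=ext('wrist',p)
a=np.array([.643,-.135,.154]);t=np.radians(-72.5)
print(proj(p,T,a),proj(p,T,a+.09*np.array([np.cos(t),np.sin(t),0])))
```

```text
[ 0.63682389 -0.19594266  0.13936285] [-0.46107084  1.2054928  -1.23046543]
(np.float64(130.28545191356517), np.float64(305.36228670888966)) (np.float64(394.05840328593894), np.float64(225.68804806284257))
```

View pics/w6.png

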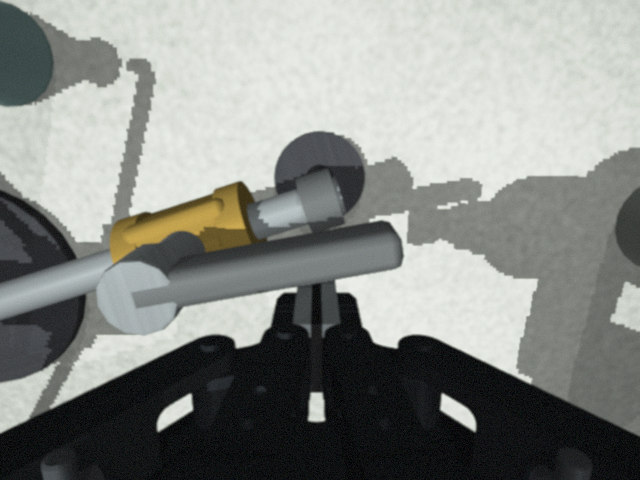

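The lever, from (137,295) to (390,245), still lies several degrees short of the pipe line. I'll push on in small steps until the stop shows in the force.

Request:
arm_command:
  series:
    - [[0,2,0,0],[0,2,0,0],[0,2,0,0],[0,1,0,0],[0,0,0,0]]

```text
t: 9.75
tcp_pos: [0.6435, -0.1956, 0.1393]
tool_rot: [0.5, 0.5, -0.5, 0.5]
force: [-1.1, -0.1, 0.3]
finger_gap: 0.003
```

Request:
arm_command:
  series:
    - [[0,1.5,0,0],[0,0,0,0]]

```text
t: 9.95
tcp_pos: [0.6438, -0.1956, 0.1393]
tool_rot: [0.499, 0.501, -0.501, 0.499]
force: [-5.2, 0.4, 2.6]
finger_gap: -0.0
```

Request:
arm_command:
  series:
    - [[0,1.5,0,0],[0,0,0,0],[0,0,0,0]]

```text
t: 10.25
tcp_pos: [0.6439, -0.1955, 0.1392]
tool_rot: [0.499, 0.502, -0.501, 0.498]
force: [-8.3, 0.6, 4.4]
finger_gap: -0.0
```

The TCP no longer advances and the force is climbing, so the lever is on its stop. I'll back off, rise, and check everything.

Request:
arm_command:
  series:
    - [[0,-8,0,0],[0,-15,0,0],[0,-15,0,0],[-30,0,0,0],[-40,0,0,0],[-40,0,0,0],[0,-40,20,0],[0,-30,30,0],[0,-20,40,0],[0,-20,40,0]]

```text
t: 11.25
tcp_pos: [0.4985, -0.3272, 0.2503]
tool_rot: [0.5, 0.498, -0.5, 0.502]
force: [1.3, -0.7, 0.1]
finger_gap: -0.005
```

Request:
arm_command:
  series:
    - [[0,-20,40,0],[0,-20,40,0],[0,-20,40,0],[0,-20,40,0],[0,-20,40,0],[0,0,0,0],[0,0,0,0]]

```text
t: 11.95
tcp_pos: [0.3979, -0.5272, 0.2493]
tool_rot: [0.501, 0.498, -0.501, 0.5]
force: [-0.2, -0.2, -0.1]
finger_gap: 0.001
```

Run:
```python
from h import *
print(state()[0]['tcp_pos'])
a=snapshot('top')[:,:,::-1];cv2.imwrite('pics/t7.png',a)
cv2.imwrite('pics/t7c.png',cv2.resize(a[160:310,210:410],None,fx=4,fy=4,interpolation=cv2.INTER_CUBIC))
o=cv2.imread('pics/top0.png'); d=cv2.absdiff(a,o).max(axis=2)[90:330,20:600]
m=cv2.morphologyEx((d>40).astype('uint8'),cv2.MORPH_OPEN,np.ones((2,2)))
n,_,st,ce=cv2.connectedComponentsWithStats(m)
for s,c in zip(st[1:],ce[1:]):
    if s[4]>8: print(c+[20,90],s[2:])
```

```text
[ 0.39788461 -0.52723391  0.24927115]
[387.58510638 200.23404255] [25 10 94]
[408.27906977 214.20930233] [18 10 86]
[369.33333333 215.91666667] [ 6  6 24]
[395.5 219.8] [ 4  3 10]
[275.37288136 227.9039548 ] [ 28  12 177]
[395.36571429 236.84571429] [ 18  23 175]
[377.76       233.22666667] [10 12 75]
[308.71428571 232.14285714] [11  5 28]
[321.  232.9] [ 5  3 10]
[326.57894737 235.31578947] [ 4  7 19]
[355.35344828 246.78448276] [ 23  10 116]
[594.52631579 260.78947368] [12  7 57]
[507.29837367 308.20015367] [ 239   64 7809]
```

View pics/t7c.png

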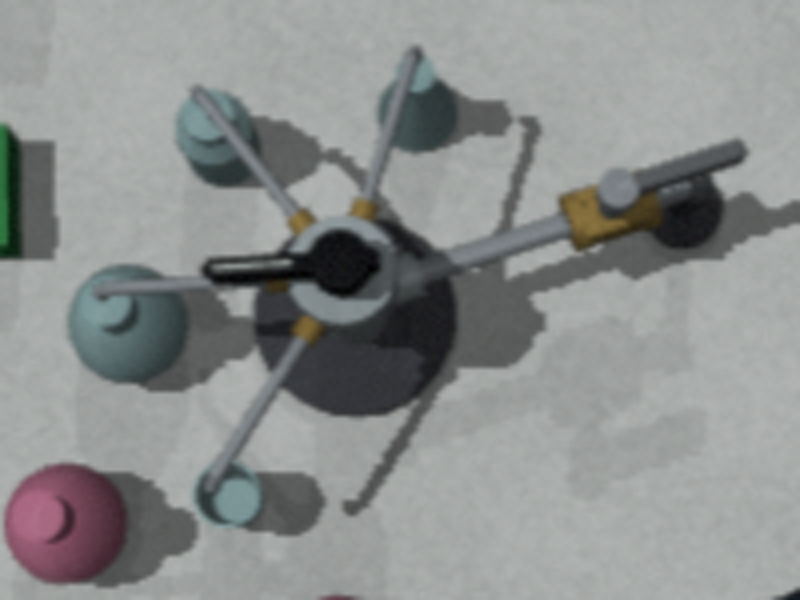

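The top crop shows the pointer tip at (205,270) towards the flask spout and the lever end at (742,149) along the pipe, with the glassware unmoved. I'll check both angles before handing in.

Run:
```python
from h import *
p=camera_params('top');T=ext('top',p)
g=lambda x,y,z: onz(p,T,x/4+210,y/4+160,z)
def a(b,c): d=c-b; return np.degrees(np.arctan2(d[1],d[0]))
pt=a(g(342,263,.208),g(205,269,.208)); lv=a(g(620,188,.160),g(742,150,.154)); print(pt,lv)
if abs(pt-92.7)<4 and abs(lv+72.5)<4: print(ticket.sign_off())
```

```text
91.91747290557696 -72.118837906575
the job is handed in; nothing more can be done
None
```

I turned the pointer clockwise with the shut fingertips until it pointed at the round flask. Only then did I push the inlet lever against its stop. I retreated clear and handed the job in at about 12 s of the 54 s allowed.

- **Pointer:** it read 93.3° in the wrist view and 91.9° in the top view. The flask spout measured 92.0–92.6° and the flask neck about 93.4° in the wrist view. A first, rougher top-view reading put the neck at 96.0°, about 2.6° off the wrist reading. I aimed at 92.7°, between the spout and the wrist-view neck.
- **Lever:** it read −72.1°, against the pipe direction of −72.2 to −72.5°. At the stop, the tool no longer advanced while the force rose to about 9 N.
- **Everything else:** comparing the top view before and after showed changes only at the pointer, the lever, their shadows and the arm. None of the loose items visible there had moved. Part of the bench was hidden by the arm in both pictures and was not compared.

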